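# Take a board's width with a spring tape and lock it

## Task

Take the spring tape rule off its sloping stand, hook its end over the plain far edge of the little wooden board and, holding the case level, draw it straight back against the spring until the back of the case meets the board's raised lip. Leave it sitting flat there and push its lock button down, then put the rule back on its stand the way it was, lying on the slope with its back at the stand's lip, the blade still locked out at that measure. Leave the other things on the worktop where they are.

Things in the scene. Friction and masses are not known exactly. Their poses are not given: they have to be found in the camera images.
- tape_mid (a point): spring tape rule, grey case 96 long (x) x 34 wide (y) x 50 high (z) mm, about 0.5 kg; this point is the centre of the case, 25 mm above its underside. Its x points to the nose, where the steel blade comes out along x at the foot of the case; z points to its top. Grip it across the 34 mm width (y). Its rubber feet grip well enough (over 3 N) to hold it in place on the level board against the spring when let go. It starts on the stand, so nose up by 30 degrees
- tape_back (a point): middle of the lower rear edge of the case, 48 mm behind its centre and 25 mm below it
- tape_hook (a point): lower end of the hook at the blade's end, on the hook's inner face (towards the case). The hook is a 24 mm wide, 3 mm thick plate across the blade, reaching 9 mm below the underside of the case; blade in, its inner face is 6 mm ahead of the nose (54 mm ahead of the case's centre)
- tape_blade (a joint): how far the blade is drawn out, m: 0 in (spring home), 0.088 at most; its spring pulls it in with 1.2 N at 0 and 1.9 N at 0.082. The lock button holds it where it is
- lock_top (a point): centre of the top of the black lock button, 24 x 16 mm, on the top of the case, 12 mm ahead of its centre; 8 mm proud of the case when up
- tape_lock (a joint): travel of the lock button, m: 0 up (blade free), about 0.0047 fully down (blade locked). A snap button: pushed down along the case's z axis it resists with about 4 N at the top, less further down; past half-way it snaps down and stays there by itself
- board: small fixed wooden board, 198 (x) x 104 (y) mm, 20 mm thick, origin at the centre of its underside; x points to the far, plain edge. Along the near edge a raised lip 14 mm deep stands 18 mm above the board's top
- board_edge (a point): middle of the plain far edge of the board, at its top face (20 mm above the worktop); axes as the board
- board_lip (a point): foot of the raised lip's inner face, middle, at the board's top face; 184 mm behind the far edge (the case, 96 mm, the 6 mm to the hook and 82 mm of blade fill it); axes as the board
- stand: small fixed bent-steel stand, 100 x 60 mm foot, origin at the centre of its underside; its 44 mm wide slope rises by 30 degrees towards its x, with a lip at the low end, 14 mm high, behind the case. No sides
- stand_seat (a point): where the centre of the case lies when the rule is on the stand (axes as the stand: level, not sloping). There the rule's nose points up-slope: its x is the stand's x turned up by 30 degrees
Not all that is in view belongs to the job. What is shaped like the part that bears tape_mid but blue is not meant.

How it is judged:
By the outcome, as a careful person would: the job done as asked, in the order asked, and still so for the second after the job is handed in, with the robot touching nothing.
It also fails if it takes over 61 s, if anything falls off the work surface, if the arm or the gripper's body presses on something with over 40 N, if the wrist force passes 120 N, or if a joint passes its speed limit or range.

## Robot

A 6-joint arm with a two-finger parallel gripper is mounted at the origin on a cart in front of the work surface, level with it; the furniture and walls round the work are solid. World frame = base frame: x ahead of the robot, y to its left, z up, the work surface at z = 0. Lengths are in m, angles in rad, forces in N, time in s.
With the tool pointing down it reaches from about 0.3 to 0.875 m from the base axis. Payload 6.4 kg.
Tool frame: the origin (TCP) lies where the fingers leave the gripper's body, on its centre line; the fingertips stand 73 mm ahead of it and the grasp point (between the pads) lies 54 mm ahead of it; z points along the fingers, y is the line along which they close (so a half turn about z gives the same grasp; the last joint's range is limited). The gripper opens to 85 mm and grips with 20 to 120 N. Pads are 22 mm wide; open, the fingers measure 114 mm over their backs; the gripper's body (76 mm by 85 mm) begins 54 mm behind the grasp point. The pads swing forward as they close: fully open they stand 13 mm farther back than shut.
Start: joints at [1.064, 0.181, 1.607, -0, 1.354, -0.206], TCP at [0.17, 0.549, 0.304] pointing down, gripper open.
Joint ranges: [-2.99, 2.99], [-0.89, 2.07], [0.3, 2.58], [-1.14, 4.28], [0, 2.63], [-3.12, 3.12]. Speed limits (rad/s): [2.57, 2.57, 3.01, 3.14, 3.14, 3.14].

## Interface

Orientations are given as a unit quaternion [w, x, y, z].
In Python, from bench import ctrl gives the robot as it stands.
- The arm moves only by the tool carry_out, never from a script. Its argument "steps" is one flat list of numbers, 7 for each row, row after row: the shift along the tool's x, y, z in m, then the turn, a rotation vector about the tool's x, y, z in rad, then the opening, from 0 (shut) to 1 (fully open). In form: [dx, dy, dz, wx, wy, wz, claw, dx, dy, dz, wx, wy, wz, claw, ...]. A call has 1 to 20 rows; each row is the pose to reach, as a shift and turn from the pose commanded when the call began, along the tool's axes at that moment; what a row does not reach only later rows make up. A row lasts 1/10 s, in which the tool goes at most 50 mm and 8.59 degrees, less where a joint would pass 70% of its speed; a pose out of reach is approached as far as the arm can. A call with a gripper value outside its range is refused whole. The fingers move at their own pace and stop on an object; the grip force is fixed at half the most. Time passes only in rows, so rows that repeat a pose let the fingers close. It gives the time, the measured TCP pose, the force, the opening and the grip force at its end, in the units of the state.
- ctrl.get_obs(): the state, without advancing time (a new reading comes with each control period).
- ctrl.camera(name): name is "scene" or "top" or "wrist"; returns the picture (384x512x3 uint8, red, green, blue); there is no depth.
- ctrl.camera_params(name): a dict with "vertical_fov" (degrees; the focal length in pixels is half the picture's height over the tangent of half this angle, whatever the lens; pixels are square), "cx", "cy" (the principal point, pixels), "cam_to_world" (4x4, takes a point from camera to world coordinates); the wrist camera has in their place "hand_eye" (4x4, takes a point from camera to tool coordinates, whose origin is the TCP and whose axes are the flange's). Camera axes: x right, y down, z forward; pixel columns grow to the right and rows downward; lengths in m; the calibration is good to about 2 mm. A picture is of the moment at which its call begins: read the wrist's pose just before it. camera_params takes no time and is no camera call.
- ctrl.hand_in(): hands the job in; it is judged then, once.
The state is a dict: "time_s": time; "q": joint angles; "dq": joint speeds; "joint_efforts": joint torques, N m; "eef_pos": TCP position; "eef_rot": TCP orientation; "wrist_force": force on the tool from outside, world axes, zero at the start; "torque": the same for the moment, N m; "opening": opening from 0.0 (shut) to 1.0 (fully open); "grasp_force": force on a finger pad.
Only numpy, scipy, OpenCV 4.12 (cv2) and the standard library are available. Lean on these libraries where they do the work, as an engineer would, in place of code of your own. Each camera call takes 0.05 s, during which the arm holds its last target. There are 200 camera calls.

## Working session

There is one attempt and no reset: what is moved stays moved. The work goes in short steps, Python scripts to look and compute and a tool call to move; the robot and the scene stay as the last step left them, time stands still between calls to the robot, and variables do not carry over. Pictures are saved under pics/ and viewed, at most 10 in all, crops included, and the job is handed in when it is done.

Besides the shell and the picture viewer there is one more tool, called after "Emit:" as name(argument=value, ...) on one line, values as JSON. carry_out: Moves the arm, as the interface text tells. Its arguments: {"type":"object","properties":{"steps":{"type":"array"}},"required":["steps"]}

```bash
ls; mkdir -p pics; python3 - <<'E'
from bench import ctrl
import cv2,numpy as np
np.set_printoptions(precision=4,suppress=True)
o=ctrl.get_obs();print(o)
for n in("scene","top","wrist"):
    im=ctrl.camera(n);cv2.imwrite(f"pics/{n}0.png",im[...,::-1]);print(n,ctrl.camera_params(n))
a=[cv2.imread(f"pics/{n}0.png") for n in("scene","top")]
E
```

```text
pics
{'time_s': 0.0, 'q': array([ 1.0637,  0.1816,  1.608 ,  0.    ,  1.3538, -0.2063]), 'dq': array([ 0.001 , -0.0022,  0.0002,  0.0003,  0.0001,  0.0014]), 'joint_efforts': array([  0.    , -44.4876, -35.1327,  -0.0004,   0.0091,   0.    ]), 'eef_pos': array([0.1701, 0.5488, 0.303 ]), 'eef_rot': array([-0.0003,  0.1499,  0.9887, -0.0008]), 'wrist_force': array([-0.8574,  0.3494, -0.3787]), 'torque': array([-0.0626,  0.0385,  0.0583]), 'grasp_force': 0.0, 'opening': 1.0010284576982489}
scene {'vertical_fov': 52.0494242548543, 'cx': 248.533614995311, 'cy': 186.27224110572874, 'cam_to_world': array([[ 0.7637, -0.4382,  0.4741, -0.0437],
       [-0.6455, -0.508 ,  0.5703, -1.0336],
       [-0.0091, -0.7416, -0.6708,  0.8751],
       [ 0.    ,  0.    ,  0.    ,  1.    ]])}
top {'vertical_fov': 42.98166071772834, 'cx': 260.34140616413947, 'cy': 190.49592658042306, 'cam_to_world': array([[ 0.2481, -0.9179,  0.3097,  0.0202],
       [-0.9687, -0.236 ,  0.0764, -0.4919],
       [ 0.0029, -0.319 , -0.9477,  1.5965],
       [ 0.    ,  0.    ,  0.    ,  1.    ]])}
wrist {'vertical_fov': 58.991328171196066, 'cx': 256.6340286992387, 'cy': 185.9694157227756, 'hand_eye': array([[ 0.0001, -0.9508, -0.3097,  0.0805],
       [ 1.    ,  0.0004, -0.0007, -0.0004],
       [ 0.0008, -0.3097,  0.9508, -0.0703],
       [ 0.    ,  0.    ,  0.    ,  1.    ]])}
```

View pics/top0.png

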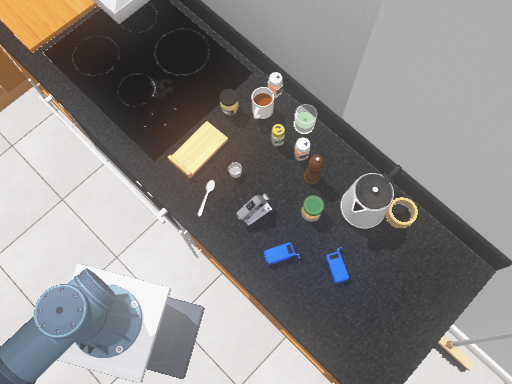

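View pics/scene0.png

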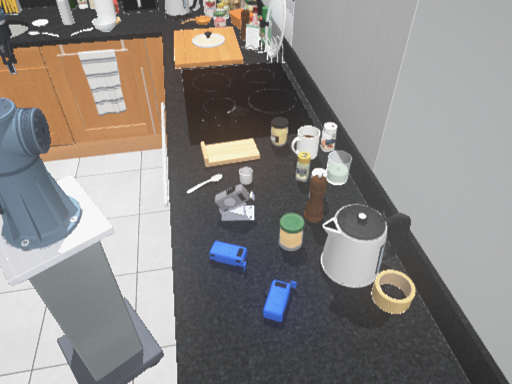

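The top view shows the board at about (198,148), with its lip probably at the lower-left or upper-right end, and the grey rule on its stand at (255,208). The blue cases are decoys. I'll zoom in on both views.

```bash
cat > h.py <<'E'
import numpy as np,cv2
from scipy.spatial.transform import Rotation as R
from bench import ctrl
np.set_printoptions(precision=4,suppress=True)
def K(n):
    p=ctrl.camera_params(n);f=192/np.tan(np.radians(p["vertical_fov"]/2));return p,f
def pose(o):
    T=np.eye(4);q=o["eef_rot"];T[:3,:3]=R.from_quat([q[1],q[2],q[3],q[0]]).as_matrix();T[:3,3]=o["eef_pos"];return T
def cam(n,T=None):
    p,f=K(n);return (p["cam_to_world"] if n!="wrist" else T@p["hand_eye"]),f,p["cx"],p["cy"]
def back(n,uv,z,T=None):
    C,f,cx,cy=cam(n,T);d=C[:3,:3]@[(uv[0]-cx)/f,(uv[1]-cy)/f,1];return C[:3,3]+d*(z-C[2,3])/d[2]
def proj(n,P,T=None):
    C,f,cx,cy=cam(n,T);c=(np.atleast_2d(P)-C[:3,3])@C[:3,:3];return c[:,:2]/c[:,2:]*f+[cx,cy]
E
python3 - <<'E'
from h import *
a=cv2.imread("pics/top0.png")[115:235,160:280];b=cv2.imread("pics/scene0.png")[125:225,185:285]
w=cv2.imread("pics/wrist0.png")
r=lambda i,s:cv2.resize(i,s,interpolation=cv2.INTER_CUBIC)
cv2.imwrite("pics/z0.png",np.hstack([r(a,(400,400)),r(b,(400,400))]))
for uv in[(255,208),(198,148)]:print(back("top",uv,.02))
for uv in[(235,210),(230,152)]:print(back("scene",uv,.02))
E
```

```text
[ 0.4706 -0.3627  0.02  ]
[ 0.6335 -0.1136  0.02  ]
[ 0.46   -0.3618  0.02  ]
[ 0.6286 -0.123   0.02  ]
```

View pics/z0.png

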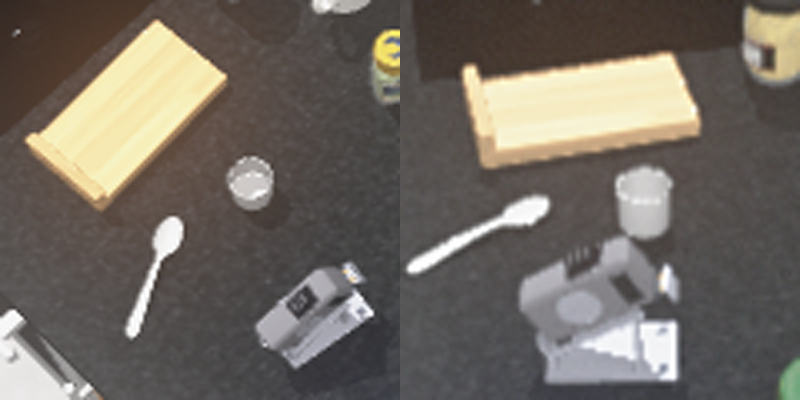

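```bash
python3 - <<'E'
from h import *
t=lambda u,v:(160+u/3.3333,115+v/3.3333)
s=lambda u,v:(185+u/4,125+v/4)
for n,a,b in(("top",t(157,20),t(226,77)),("scene",s(270,55),s(298,122))):
    A=back(n,a,.02);B=back(n,b,.02);print(n,A,B,np.linalg.norm(A-B),(A+B)/2,"normal yaw",np.degrees(np.arctan2((A-B)[1],(A-B)[0]))-90)
# stand foot / rule : hook & lip. Tape top-face back and nose corners in top view (height approx .04+..)
from scipy.optimize import least_squares
# rule pose: unknown seat x,y,z,yaw. seat points
def pts(p):
    x,y,z,yaw=p;r=R.from_euler("ZY",[yaw,-np.pi/6]).as_matrix()
    L=np.array([[12,0,33],[54,0,-20]])/1e3
    return L@r.T+[x,y,z]
ob=dict(top=[t(300,300),t(350,270)],scene=[s(180,135),s(269,155)])
f=lambda p:np.concatenate([(proj(n,pts(p))-ob[n]).ravel() for n in ob])
r=least_squares(f,[.47,-.36,.06,-.1]);print(r.x,np.degrees(r.x[3]),f(r.x))
E
```

```text
top [ 0.7424 -0.1149  0.02  ] [ 0.6963 -0.2047  0.02  ] 0.1009501564219329 [ 0.7193 -0.1598  0.02  ] normal yaw -27.180428656206168
scene [ 0.7429 -0.1139  0.02  ] [ 0.6951 -0.2077  0.02  ] 0.10531910848102866 [ 0.719  -0.1608  0.02  ] normal yaw -26.998892826506648
[ 0.4324 -0.3729  0.1996 -0.6064] -34.746033322137244 [ 2.9599 -3.586   3.9584 -5.1965 -5.4949  1.408  -3.8102  2.1629]
```

```bash
python3 - <<'E'
from h import *
t=lambda u,v:(160+u/3.3333,115+v/3.3333)
s=lambda u,v:(185+u/4,125+v/4)
for n,a,b in(("top",t(292,368),t(374,313)),("scene",s(145,382),s(277,380))):
    A=back(n,a,0);B=back(n,b,0);d=B-A;print(n,A,B,np.linalg.norm(d),np.degrees(np.arctan2(d[1],d[0])))
print(back("top",t(305,298),.09),back("scene",s(180,135),.09))
# rotation needed: tool down with tool-x toward yaw
o=ctrl.get_obs();T=pose(o);print(T)
E
```

```text
top [ 0.4109 -0.3523  0.    ] [ 0.4879 -0.4187  0.    ] 0.10164391975512545 -40.803209060832245
scene [ 0.4124 -0.3536  0.    ] [ 0.4895 -0.4172 -0.    ] 0.09996790215958996 -39.50969727926471
[ 0.4596 -0.3545  0.09  ] [ 0.5513 -0.2259  0.09  ]
[[-0.9551  0.2963 -0.0007  0.1702]
 [ 0.2963  0.9551 -0.0012  0.5489]
 [ 0.0003 -0.0013 -1.      0.3032]
 [ 0.      0.      0.      1.    ]]
```

```bash
cat >> h.py <<'E'
def tool(yaw,pitch=0):
    "tool orientation to grip a thing whose x has this yaw, nose up by pitch (deg): tool x = -its x, z = -its z"
    return R.from_euler("ZY",[yaw,-pitch],degrees=True)*R.from_matrix([[-1,0,0],[0,1,0],[0,0,-1]])
def step(p,rot,T=None):
    T=pose(ctrl.get_obs()) if T is None else T
    A=R.from_matrix(T[:3,:3]);return np.round(np.r_[A.inv().apply(np.array(p)-T[:3,3]),(A.inv()*rot).as_rotvec()],4)
E
python3 - <<'E'
from h import *
print(step([.42,.12,.32],tool(-28)),step([.44,-.34,.30],tool(-40)))
E
```

```text
[-0.3657 -0.3357 -0.0165 -0.0014 -0.0002  0.1879] [-0.5211 -0.769   0.0041 -0.0014 -0.      0.3973]
```

Emit:
carry_out(steps=[-0.366,-0.336,-0.017,0,0,0.188,1,-0.366,-0.336,-0.017,0,0,0.188,1,-0.366,-0.336,-0.017,0,0,0.188,1,-0.366,-0.336,-0.017,0,0,0.188,1,-0.366,-0.336,-0.017,0,0,0.188,1,-0.366,-0.336,-0.017,0,0,0.188,1,-0.366,-0.336,-0.017,0,0,0.188,1,-0.366,-0.336,-0.017,0,0,0.188,1,-0.366,-0.336,-0.017,0,0,0.188,1,-0.521,-0.769,0.004,0,0,0.397,1,-0.521,-0.769,0.004,0,0,0.397,1,-0.521,-0.769,0.004,0,0,0.397,1,-0.521,-0.769,0.004,0,0,0.397,1,-0.521,-0.769,0.004,0,0,0.397,1,-0.521,-0.769,0.004,0,0,0.397,1,-0.521,-0.769,0.004,0,0,0.397,1,-0.521,-0.769,0.004,0,0,0.397,1,-0.521,-0.769,0.004,0,0,0.397,1,-0.521,-0.769,0.004,0,0,0.397,1,-0.521,-0.769,0.004,0,0,0.397,1])

```text
time_s: 2.15
eef_pos: [0.4394, -0.3449, 0.2988]
eef_rot: [-0.0, 0.344, 0.939, -0.001]
wrist_force: [-0.2, -0.7, -0.2]
opening: 1.003
grasp_force: 0.0
```

Emit:
carry_out(steps=[0,0,0,0,0,0,1,0,0,0,0,0,0,1,0,0,0,0,0,0,1])

```text
time_s: 2.45
eef_pos: [0.4403, -0.3381, 0.3]
eef_rot: [-0.0, 0.341, 0.94, 0.0]
wrist_force: [0.5, -0.5, -0.1]
opening: 0.999
grasp_force: 0.0
```

```bash
python3 - <<'E'
from h import *
o=ctrl.get_obs();T=pose(o);np.save("T1.npy",T);im=ctrl.camera("wrist");cv2.imwrite("pics/w1.png",im[...,::-1])
print(o["time_s"],o["q"],T[:3,3])
cv2.imwrite("pics/w1b.png",cv2.resize(im[...,::-1],(768,576),interpolation=cv2.INTER_CUBIC))
E
```

```text
2.45 [-0.8688  0.1403  1.6614  0.0002  1.3401 -1.7435] [ 0.4403 -0.3381  0.3   ]
```

View pics/w1b.png

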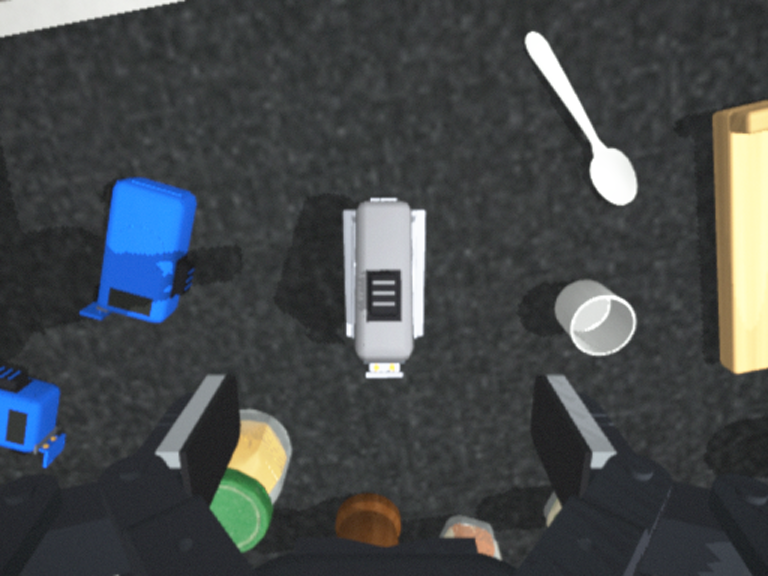

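```bash
python3 - <<'E'
from h import *
from scipy.optimize import least_squares
T=np.load("T1.npy")
t=lambda u,v:(160+u/3.3333,115+v/3.3333)
s=lambda u,v:(185+u/4,125+v/4)
w=lambda u,v:((u+.5)/1.5-.5,(v+.5)/1.5-.5)
P=lambda n,X:proj(n,X,T if n=="wrist" else None)
def tri(ob):
    f=lambda X:np.concatenate([(P(n,X)[0]-uv) for n,uv in ob])
    r=least_squares(f,[.47,-.36,.07]);print(r.x,f(r.x))
tri([("wrist",w(384,295)),("top",t(301,298))])
tri([("wrist",w(384,295)),("scene",s(180,135))])
tri([("wrist",w(384,295)),("scene",s(180,135)),("top",t(301,298))])
tri([("wrist",w(384,376)),("scene",s(272,155)),("top",t(352,270))])
# predicted full
for z in (.06,.065,.07,.075):
    def pts(p):
        r=R.from_euler("ZY",[p[2],-np.pi/6]).as_matrix()
        return np.array([[12,0,33],[57,0,-22],[48,12,15],[48,-12,15]])/1e3@r.T+[p[0],p[1],z]
    f=lambda p:(P("wrist",pts(p))-[w(384,295),w(384,374),w(412,348),w(357,348)])[:2].ravel()
    r=least_squares(f,[.47,-.36,-.7]);print(z,r.x[:2],np.degrees(r.x[2]),f(r.x),P("top",pts(r.x))[:2].ravel(),P("scene",pts(r.x))[:2].ravel())
print(t(301,298),t(352,270),s(180,135),s(272,155))
for a,b in((w(346,210),w(349,336)),(w(424,210),w(423,336))):
    A=back("wrist",a,.002,T);B=back("wrist",b,.002,T);d=B-A;print(A,B,np.linalg.norm(d),np.degrees(np.arctan2(d[1],d[0])))
E
```

```text
[ 0.4537 -0.3513  0.0963] [ 0.1447  0.2006 -0.2578  0.8895]
[ 0.4296 -0.3301  0.1894] [  1.0678   2.813  -12.7584   7.1414]
[ 0.4323 -0.3331  0.1802] [  0.2153   3.7622 -11.1145   9.8203  -8.3117  -2.0445]
[ 0.4779 -0.3702  0.143 ] [  1.2982   5.4923 -12.6455  14.535   -8.0114  -0.7552]
0.06 [ 0.458  -0.3551] -40.002510635426965 [ 0.002  -0.8189 -0.0025  0.996 ] [249.9992 205.5319 266.6282 196.49  ] [230.1211 191.1835 252.8959 197.199 ]
0.065 [ 0.4564 -0.3537] -40.0043721109061 [ 0.0031 -1.2444 -0.0039  1.5187] [249.4161 205.4538 266.1122 196.3851] [229.3058 189.9278 252.1576 195.979 ]
0.07 [ 0.4547 -0.3523] -40.00627717059883 [ 0.0042 -1.683  -0.0053  2.0613] [248.83   205.3746 265.5936 196.279 ] [228.4868 188.6647 251.4161 194.7519]
0.075 [ 0.4531 -0.3509] -40.00822636419417 [ 0.0054 -2.1354 -0.0068  2.6251] [248.2407 205.2944 265.0724 196.1717] [227.6639 187.3942 250.6713 193.5178]
(250.3009030090301, 204.4008940089401) (265.6010560105601, 196.00081000810007) (230.0, 158.75) (253.0, 163.75)
[ 0.4111 -0.3524  0.002 ] [ 0.488  -0.4166  0.002 ] 0.10021461487062656 -39.89399430503389
[ 0.4475 -0.3087  0.002 ] [ 0.5254 -0.3718  0.002 ] 0.10020647050366678 -38.97901351401424
```

```bash
python3 - <<'E'
from h import *
from scipy.optimize import least_squares
T=np.load("T1.npy")
t=lambda u,v:(160+u/3.3333,115+v/3.3333)
s=lambda u,v:(185+u/4,125+v/4)
w=lambda u,v:((u+.5)/1.5-.5,(v+.5)/1.5-.5)
ob=dict(wrist=[w(384,295),w(384,374)],top=[t(301,298),t(352,271)],scene=[s(180,262),s(271,282)])
def pts(p):
    r=R.from_euler("ZY",[np.radians(-39.7),-np.pi/6]).as_matrix()
    return np.array([[12,0,33],[57,0,-22]])/1e3@r.T+p
f=lambda p:np.concatenate([(proj(n,pts(p),T)-ob[n]).ravel()*(2 if n=="wrist" else 1) for n in ob])
r=least_squares(f,[.47,-.36,.06]);c=r.x;print(c,f(c))
rot=tool(-39.7,30);Z=rot.apply([0,0,1]);
g=c-Z*.005   # grasp 5 mm above centre
for back_ in(.054+.10,.054): print(step(g-Z*back_,rot))
E
```

```text
[ 0.458  -0.3551  0.06  ] [-0.11   -1.6513  0.6026  1.9971 -0.299   1.1426  0.9677  0.1178  0.1121
  0.6832  0.1366  1.6171]
[ 0.0552 -0.0019  0.1024 -0.0007 -0.5234 -0.0032]
[ 0.0052 -0.0018  0.189  -0.0007 -0.5234 -0.0032]
```

Emit:
carry_out(steps=[0.055,-0.002,0.1,0,-0.5234,-0.003,1,0.055,-0.002,0.1,0,-0.5234,-0.003,1,0.055,-0.002,0.1,0,-0.5234,-0.003,1,0.055,-0.002,0.1,0,-0.5234,-0.003,1,0.055,-0.002,0.1,0,-0.5234,-0.003,1,0.055,-0.002,0.1,0,-0.5234,-0.003,1,0.055,-0.002,0.1,0,-0.5234,-0.003,1,0.055,-0.002,0.1,0,-0.5234,-0.003,1])

```text
time_s: 3.3
eef_pos: [0.3979, -0.3071, 0.2015]
eef_rot: [0.244, 0.328, 0.908, -0.089]
wrist_force: [-0.0, 0.8, 0.7]
opening: 0.995
grasp_force: 0.0
```

```bash
python3 - <<'E'
from h import *
o=ctrl.get_obs();T=pose(o);np.save("T2.npy",T);im=ctrl.camera("wrist");cv2.imwrite("pics/w2.png",im[...,::-1])
rot=tool(-39.7,30);Z=rot.apply([0,0,1]);c=np.array([.458,-.3551,.06]);print(o["q"],step(c-Z*.057,rot,T))
E
```

```text
[-0.9602 -0.0891  2.1933  0.2557  0.5421 -2.0233] [ 0.0043  0.0016  0.104  -0.0019  0.0013 -0.0004]
```

View pics/w2.png

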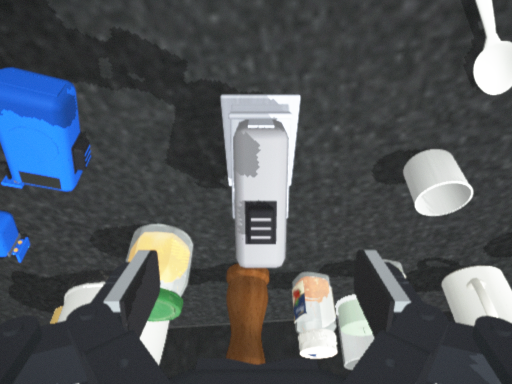

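```bash
python3 - <<'E'
from h import *
T=np.load("T2.npy");c=np.array([.458,-.3551,.06]);r=R.from_euler("ZY",[-39.7,-30],degrees=True).as_matrix()
L=np.array([[0,8,33],[0,-8,33],[24,8,33],[24,-8,33],[48,0,25],[-48,0,25],[0,17,25],[0,-17,25]])/1e3
print(proj("wrist",L@r.T+c,T))
E
```

```text
[[273.3107 202.9154]
 [247.7114 202.8769]
 [272.7281 237.5894]
 [247.9999 237.545 ]
 [260.1453 263.633 ]
 [260.7225 123.7797]
 [286.6784 198.5013]
 [234.1617 198.4243]]
```

Emit:
carry_out(steps=[0.003,0.002,0.03,-0.002,0,0,1,0.003,0.002,0.06,-0.002,0,0,1,0.003,0.002,0.085,-0.002,0,0,1,0.003,0.002,0.104,-0.002,0,0,1,0.003,0.002,0.104,-0.002,0,0,1,0.003,0.002,0.104,-0.002,0,0,1,0.003,0.002,0.104,-0.002,0,0,1])

```text
time_s: 4.05
eef_pos: [0.4361, -0.3362, 0.1093]
eef_rot: [0.244, 0.328, 0.908, -0.088]
wrist_force: [0.7, -0.6, 0.1]
opening: 1.0
grasp_force: 0.0
```

```bash
python3 - <<'E'
from h import *
o=ctrl.get_obs();T=pose(o)
rot=tool(-39.7,30);Z=rot.apply([0,0,1]);c=np.array([.458,-.3551,.06]);print(o["wrist_force"],T[:3,3],step(c-Z*.057,rot,T))
E
```

```text
[ 0.7192 -0.6271  0.1113] [ 0.4361 -0.3362  0.1093] [-0.0004 -0.0006  0.0001  0.0003  0.0009 -0.001 ]
```

Position is good, so I'll close the gripper.

Emit:
carry_out(steps=[0,0,0,0,0,0,0,0,0,0,0,0,0,0,0,0,0,0,0,0,0,0,0,0,0,0,0,0,0,0,0,0,0,0,0,0,0,0,0,0,0,0,0,0,0,0,0,0,0,0,0,0,0,0,0,0])

```text
time_s: 4.85
eef_pos: [0.436, -0.336, 0.1089]
eef_rot: [0.244, 0.328, 0.908, -0.088]
wrist_force: [-3.0, 3.6, 6.4]
opening: 0.389
grasp_force: 58.6
```

```bash
python3 - <<'E'
from h import *
o=ctrl.get_obs();T=pose(o);np.save("Tg.npy",T)
print(o["wrist_force"],T[:3,3],o["opening"])
# lift along case z 60 mm, then hook-approach pose
E_=np.array([.719,-.160,.02]);yaw=-27;f=np.array([np.cos(np.radians(yaw)),np.sin(np.radians(yaw)),0])
# case centre: hook inner face 8mm past edge
c0=np.array([.458,-.3551,.06])
off=R.from_matrix(T[:3,:3]).inv().apply(c0-T[:3,3]);print("case centre in tool",off)
rot=tool(yaw)
for gap,h in((.010,.10),(.010,.032),(.010,.004)):
    c=E_+f*(gap-.054)+[0,0,.025+h]
    print(step(c-rot.apply(off),rot,T),c-rot.apply(off))
E
```

```text
[-3.0185  3.6097  6.4241] [ 0.436  -0.336   0.1089] 0.3888134200054836
case centre in tool [-0.0008 -0.0007  0.057 ]
[-0.0995  0.3071 -0.0496 -0.0574  0.522  -0.2176] [ 0.6794 -0.1391  0.202 ]
[-0.0655  0.3071  0.0093 -0.0574  0.522  -0.2176] [ 0.6794 -0.1391  0.134 ]
[-0.0514  0.307   0.0335 -0.0574  0.522  -0.2176] [ 0.6794 -0.1391  0.106 ]
```

Emit:
carry_out(steps=[0,0,-0.02,0,0,0,0,0,0,-0.06,0,0,0,0,0,0,-0.11,0,0,0,0,-0.05,0.05,-0.13,0,0.1,-0.05,0,-0.12,0.307,-0.085,-0.057,0.522,-0.218,0,-0.12,0.307,-0.085,-0.057,0.522,-0.218,0,-0.12,0.307,-0.085,-0.057,0.522,-0.218,0,-0.12,0.307,-0.085,-0.057,0.522,-0.218,0,-0.12,0.307,-0.085,-0.057,0.522,-0.218,0,-0.12,0.307,-0.085,-0.057,0.522,-0.218,0,-0.12,0.307,-0.085,-0.057,0.522,-0.218,0,-0.12,0.307,-0.085,-0.057,0.522,-0.218,0,-0.12,0.307,-0.085,-0.057,0.522,-0.218,0,-0.12,0.307,-0.085,-0.057,0.522,-0.218,0,-0.12,0.307,-0.085,-0.057,0.522,-0.218,0])

```text
time_s: 6.35
eef_pos: [0.6786, -0.1403, 0.2423]
eef_rot: [-0.001, 0.234, 0.972, -0.0]
wrist_force: [-0.0, 0.2, -6.9]
opening: 0.391
grasp_force: 65.4
```

Emit:
carry_out(steps=[0,0,0,0,0,0,0,0,0,0,0,0,0,0,0,0,0,0,0,0,0])

```text
time_s: 6.65
eef_pos: [0.6793, -0.1396, 0.2424]
eef_rot: [-0.0, 0.234, 0.972, -0.0]
wrist_force: [-0.0, 0.9, -6.3]
opening: 0.39
grasp_force: 65.4
```

```bash
python3 - <<'E'
from h import *
o=ctrl.get_obs();T=pose(o);np.save("T3.npy",T);im=ctrl.camera("wrist")[...,::-1];s=ctrl.camera("scene")[...,::-1]
cv2.imwrite("pics/s3.png",s)
z=cv2.resize(s[95:215,190:310],(384,384),interpolation=cv2.INTER_CUBIC)
cv2.imwrite("pics/z3.png",np.hstack([im[:,50:450],z]))
print(T,o["q"],o["wrist_force"])
P=[];yaw=np.radians(-27);r=R.from_euler("z",yaw).as_matrix()
P=np.array([[0,52,0],[0,-52,0],[-184,52,0],[-184,-52,0]])/1e3@r.T+[.719,-.16,.02]
print(proj("wrist",P,T),proj("scene",P))
E
```

```text
[[-0.8909  0.4542 -0.0005  0.6793]
 [ 0.4542  0.8909  0.     -0.1396]
 [ 0.0005 -0.0002 -1.      0.2424]
 [ 0.      0.      0.      1.    ]] [-0.3733  0.4909  1.3319 -0.0002  1.3192 -1.4725] [-0.0005  0.9278 -6.3436]
[[313.0858 216.3761]
 [201.7594 216.3343]
 [325.4045  -5.3139]
 [189.7134  -5.2478]] [[252.4089 138.7528]
 [259.3111 155.282 ]
 [203.6065 145.7861]
 [207.9724 163.0669]]
```

View pics/z3.png

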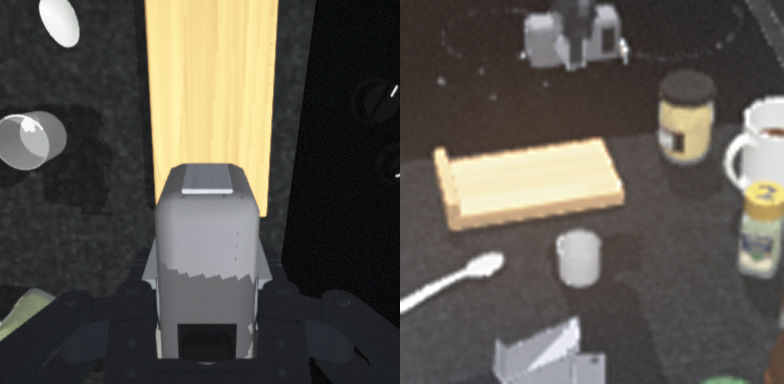

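```bash
python3 - <<'E'
from h import *
T=np.load("T3.npy");im=cv2.imread("pics/z3.png")[:,:400]
hsv=cv2.cvtColor(im,cv2.COLOR_BGR2HSV);m=(hsv[...,1]>70)&(hsv[...,2]>120)&(hsv[...,0]<35)
L=[];Rr=[]
for v in range(5,205,5):
    u=np.flatnonzero(m[v,130:300])+130
    L.append((u.min(),v));Rr.append((u.max()+1,v))
print(L[::6],Rr[::6])
for pts in(L,Rr):
    P=np.array([back("wrist",(u+50-.5,v),.02,T)[:2] for u,v in pts])
    d=cv2.fitLine(P.astype(np.float32),cv2.DIST_HUBER,0,0.01,0.01).ravel();print(np.degrees(np.arctan(d[1]/d[0])),d[2:], "lateral(-27):",(P@[np.sin(np.radians(27)),np.cos(np.radians(27))]).mean())
print("bottom rows",[(u,np.flatnonzero(m[:,u]).max()) for u in list(range(150,158))+list(range(256,270,2))])
E
```

```text
[(np.int64(145), 5), (np.int64(146), 35), (np.int64(148), 65), (np.int64(150), 95), (np.int64(151), 125), (np.int64(153), 155), (np.int64(155), 185)] [(np.int64(278), 5), (np.int64(277), 35), (np.int64(275), 65), (np.int64(274), 95), (np.int64(272), 125), (np.int64(270), 155), (np.int64(269), 185)]
-26.776266 [ 0.6045 -0.1563] lateral(-27): 0.13523170219892244
-26.728725 [ 0.6537 -0.0653] lateral(-27): 0.2385861802560639
bottom rows [(150, np.int64(110)), (151, np.int64(128)), (152, np.int64(146)), (153, np.int64(164)), (154, np.int64(183)), (155, np.int64(201)), (156, np.int64(204)), (157, np.int64(203)), (256, np.int64(202)), (258, np.int64(207)), (260, np.int64(216)), (262, np.int64(216)), (264, np.int64(216)), (266, np.int64(215)), (268, np.int64(188))]
```

Emit:
carry_out(steps=[0,0.003,0.04,0,0,-0.004,0,0,0.003,0.08,0,0,-0.004,0,0,0.003,0.105,0,0,-0.004,0,0,0.003,0.12,0,0,-0.004,0,0,0.003,0.13,0,0,-0.004,0,0,0.003,0.136,0,0,-0.004,0,0,0.003,0.136,0,0,-0.004,0,0,0.003,0.136,0,0,-0.004,0,0,0.003,0.136,0,0,-0.004,0])

```text
time_s: 7.65
eef_pos: [0.6815, -0.137, 0.1079]
eef_rot: [0.001, 0.231, 0.973, -0.0]
wrist_force: [-0.3, 0.5, -7.5]
opening: 0.393
grasp_force: 65.2
```

Emit:
carry_out(steps=[0,0,0.001,0,0,0,0,0,0,0.001,0,0,0,0,0,0,0.002,0,0,0,0,0,0,0.002,0,0,0,0])

```text
time_s: 8.05
eef_pos: [0.6805, -0.1366, 0.1041]
eef_rot: [-0.001, 0.231, 0.973, -0.0]
wrist_force: [0.2, 0.5, -6.0]
opening: 0.389
grasp_force: 65.2
```

```bash
python3 - <<'E'
from h import *
o=ctrl.get_obs();T=pose(o);np.save("T4.npy",T);im=ctrl.camera("wrist")[...,::-1];s=ctrl.camera("scene")[...,::-1];t=ctrl.camera("top")[...,::-1]
r=lambda i:cv2.resize(i,(400,400),interpolation=cv2.INTER_CUBIC)
cv2.imwrite("pics/z4.png",np.hstack([r(t[110:190,160:240]),r(s[115:185,200:270])]))
print(T[:3,3],o["wrist_force"])
E
```

```text
[ 0.6805 -0.1366  0.1041] [ 0.2369  0.4539 -6.0463]
```

View pics/z4.png

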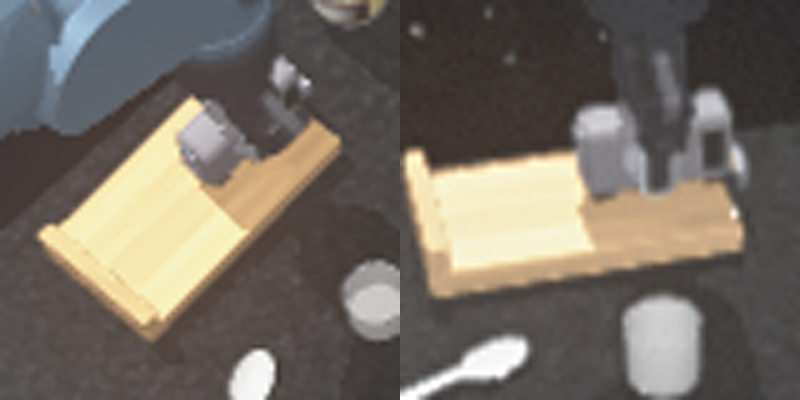

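Scene view: the hook, white at (735,190), lies just beyond the board's far edge, and the case is just above the board. I'll lower gently until it touches.

Emit:
carry_out(steps=[0,0,0.001,0,0,0,0,0,0,0.001,0,0,0,0,0,0,0.001,0,0,0,0])

```text
time_s: 8.5
eef_pos: [0.6805, -0.1367, 0.1031]
eef_rot: [-0.0, 0.231, 0.973, -0.0]
wrist_force: [0.6, -0.4, -7.2]
opening: 0.395
grasp_force: 65.2
```

Emit:
carry_out(steps=[0,0,0.001,0,0,0,0,0,0,0.001,0,0,0,0,0,0,0.001,0,0,0,0])

```text
time_s: 8.8
eef_pos: [0.6806, -0.1367, 0.1022]
eef_rot: [-0.0, 0.231, 0.973, -0.0]
wrist_force: [0.3, -0.0, -6.8]
opening: 0.392
grasp_force: 65.2
```

Emit:
carry_out(steps=[0,0,0.001,0,0,0,0,0,0,0.001,0,0,0,0,0,0,0.001,0,0,0,0])

```text
time_s: 9.1
eef_pos: [0.6806, -0.1366, 0.1011]
eef_rot: [-0.0, 0.231, 0.973, -0.0]
wrist_force: [0.8, -0.3, -6.7]
opening: 0.388
grasp_force: 65.2
```

Emit:
carry_out(steps=[0,0,0.001,0,0,0,0,0,0,0.001,0,0,0,0,0,0,0.001,0,0,0,0])

```text
time_s: 9.4
eef_pos: [0.6806, -0.1367, 0.1001]
eef_rot: [-0.0, 0.231, 0.973, -0.0]
wrist_force: [0.1, -0.7, -5.9]
opening: 0.392
grasp_force: 65.2
```

Emit:
carry_out(steps=[0,0,0.001,0,0,0,0,0,0,0.001,0,0,0,0,0,0,0.001,0,0,0,0])

```text
time_s: 9.7
eef_pos: [0.6806, -0.1367, 0.0992]
eef_rot: [-0.0, 0.231, 0.973, -0.0]
wrist_force: [-0.5, -0.4, -6.9]
opening: 0.388
grasp_force: 65.2
```

Emit:
carry_out(steps=[0,0,0.001,0,0,0,0,0,0,0.001,0,0,0,0,0,0,0.001,0,0,0,0])

```text
time_s: 10.0
eef_pos: [0.6806, -0.1367, 0.0981]
eef_rot: [-0.0, 0.231, 0.973, -0.0]
wrist_force: [-0.0, -0.4, -7.1]
opening: 0.389
grasp_force: 65.2
```

Emit:
carry_out(steps=[0,0,0.001,0,0,0,0,0,0,0.001,0,0,0,0,0,0,0.001,0,0,0,0])

```text
time_s: 10.3
eef_pos: [0.6806, -0.1367, 0.0971]
eef_rot: [-0.0, 0.231, 0.973, -0.0]
wrist_force: [-0.1, -0.1, -7.2]
opening: 0.392
grasp_force: 65.2
```

```bash
python3 - <<'E'
from h import *
o=ctrl.get_obs();T=pose(o);np.save("T5.npy",T);s=ctrl.camera("scene")[...,::-1];t=ctrl.camera("top")[...,::-1];w=ctrl.camera("wrist")[...,::-1]
cv2.imwrite("pics/z5.png",np.hstack([cv2.resize(w[150:384,130:390],(400,360)),cv2.resize(s[125:170,225:275],(400,360),interpolation=cv2.INTER_CUBIC)]))
print(T[:3,3],o["wrist_force"])
c=T[:3,3]+T[:3,:3]@[-.0008,-.0007,.057]
for dz in(0,.006):
    L=np.array([[-48,17,25],[-48,-17,25],[-48,-17,-25],[48,-17,-25],[54,-12,-34]])/1e3@R.from_euler("z",-26.75,degrees=True).as_matrix().T+c+[0,0,dz]
    a=proj("scene",L);print((a-[225,125])*8+[400,0]);a=proj("wrist",L,T);print((a-[130,150])*400/260)
E
```

```text
[ 0.6806 -0.1367  0.0971] [-0.1263 -0.1438 -7.2414]
[[435.2329  96.9631]
 [450.5703 140.4849]
 [454.8574 231.4578]
 [662.1547 199.9344]
 [672.0082 207.4315]]
[[276.7827  54.8705]
 [111.7546  54.8247]
 [137.4482   2.9807]
 [146.7013 269.3354]
 [162.6759 265.7557]]
[[434.6695  85.8196]
 [450.0418 129.2696]
 [454.3537 220.7701]
 [662.243  189.2776]
 [672.1235 196.875 ]]
[[281.3316  64.3503]
 [107.0598  64.2976]
 [135.2283   7.46  ]
 [145.1438 281.5583]
 [161.685  277.1997]]
```

View pics/z5.png

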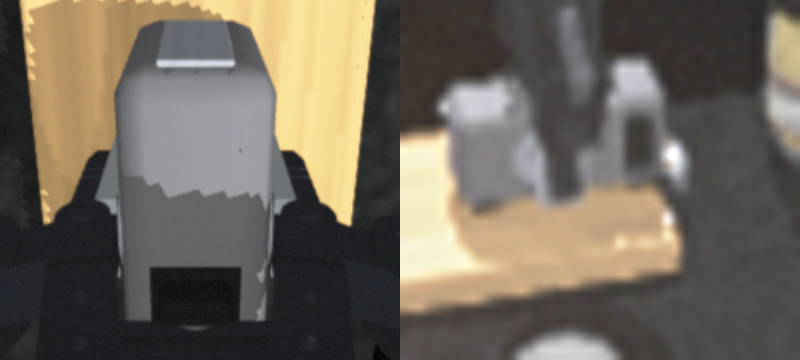

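Emit:
carry_out(steps=[0,0,0.001,0,0,0,0,0,0,0.002,0,0,0,0,0,0,0.002,0,0,0,0,0,0,0.002,0,0,0,0])

```text
time_s: 10.85
eef_pos: [0.6805, -0.1367, 0.0951]
eef_rot: [-0.0, 0.231, 0.973, -0.0]
wrist_force: [-0.6, 0.1, -7.1]
opening: 0.388
grasp_force: 65.2
```

Emit:
carry_out(steps=[0,0,0.001,0,0,0,0,0,0,0.001,0,0,0,0,0,0,0.001,0,0,0,0])

```text
time_s: 11.15
eef_pos: [0.6807, -0.1367, 0.0943]
eef_rot: [-0.0, 0.231, 0.973, -0.0]
wrist_force: [0.0, -0.0, -6.2]
opening: 0.391
grasp_force: 65.6
```

Emit:
carry_out(steps=[0,0,0.001,0,0,0,0,0,0,0.001,0,0,0,0,0,0,0.001,0,0,0,0])

```text
time_s: 11.45
eef_pos: [0.6808, -0.1368, 0.094]
eef_rot: [-0.0, 0.231, 0.973, -0.0]
wrist_force: [-3.1, -0.3, 1.9]
opening: 0.397
grasp_force: 66.4
```

Emit:
carry_out(steps=[0,0,-0.002,0,0,0,0,0,0,-0.002,0,0,0,0,0.01,0,-0.002,0,0,0,0,0.02,0,-0.002,0,0,0,0,0.02,0,-0.002,0,0,0,0,0.02,0,-0.002,0,0,0,0,0.02,0,-0.002,0,0,0,0])

```text
time_s: 12.15
eef_pos: [0.6629, -0.1277, 0.0952]
eef_rot: [-0.0, 0.231, 0.973, -0.0]
wrist_force: [1.0, -0.1, -7.2]
opening: 0.387
grasp_force: 65.4
```

```bash
python3 - <<'E'
from h import *
F=[]
for i in range(8):
    o=ctrl.get_obs();s=ctrl.camera("scene")[...,::-1];F.append(o["wrist_force"])
f=np.array([np.cos(np.radians(-26.75)),np.sin(np.radians(-26.75)),0])
F=np.array(F);print(F.mean(0),"fwd",F@f,(F@f).mean(),pose(o)[:3,3])
cv2.imwrite("pics/s6.png",s)
a=cv2.imread("pics/s3.png")
g=cv2.cvtColor(s,cv2.COLOR_BGR2GRAY);print(g[138:162,238:268])
E
```

```text
[ 1.3919 -0.0822 -6.8799] fwd [0.9351 1.8503 1.457  0.9656 2.3895 0.8335 0.8595 0.9495] 1.2799889256361683 [ 0.6629 -0.1277  0.0952]
[[ 71  73  83  92  94  74  79 147 174 177 170 164 160 150 121  90  69  66
   75  72  76  75  74  74  77  73  70  76  78  77]
 [ 68  70  77  81  77  67  77 133 152 150 144 138 133 135 154 141  84  70
   76  75  80  79  76  75  72  70  73  75  79  78]
 [ 69  73  71  74  74  68  77 130 135 129 120 105  95 123 158 196  99  69
   73  76  76  77  78  74  74  71  72  73  76  77]
 [ 66  73  74  76  70  70  80 132 130 103  74  69  70 111 170 244 141  72
   77  74  77  76  78  74  73  72  74  76  77  79]
 [ 70  78  78  75  77  72  85 131 131  99  65  63  67 108 168 241 193 102
  116  82  79  77  79  74  72  72  75  78  76  78]
 [ 72  78  82  79  79  73  91 128 130  98  68  66  72 110 165 240 231 168
  182 100  76  75  76  76  76  75  77  78  77  77]
 [ 71  73  73  81 112  96 109 129 129  96  67  64  66 107 165 244 232 231
  201 126  78  79  77  78  76  74  76  75  74  76]
 [ 80  74  70  89 160 135 130 130 130  98  67  65  66  98 159 246 244 244
  212 178  94  74 
[... 1333 characters left out ...]
204 197 190 186 182 180
  180 178 179 179 100  74  77  81  75  79  77  75]
 [184 184 186 189 191 189 188 181 187 182 181 183 177 177 176 178 176 177
  176 177 178 153  88  75  75  79  77  77  72  71]
 [188 176 176 176 177 178 178 178 177 175 176 176 176 176 178 178 171 165
  163 164 169 140  87  74  76  76  75  75  77  76]
 [177 175 176 176 175 176 177 178 177 170 166 164 163 164 169 168 139 112
   97  87  85  75  75  77  75  77  78  74  76  76]
 [172 175 175 168 164 164 163 173 168 139 118 107  93  85  82  83  74  64
   69  65  68  69  77  79  80  75  75  76  76  76]
 [161 172 169 140 115 106  88  85  80  75  71  69  69  69  68  68  67  68
   70  71  79  77  79  81  78  77  76  77  79  79]]
```

A forward pull of about 1.3 N shows the hook is engaged. Next I'll draw it back.

Emit:
carry_out(steps=[0.01,0,0,0,0,0,0,0.02,0,0,0,0,0,0,0.03,0,0,0,0,0,0,0.04,0,0,0,0,0,0,0.05,0,0,0,0,0,0,0.06,0,0,0,0,0,0,0.06,0,0,0,0,0,0,0.06,0,0,0,0,0,0])

```text
time_s: 13.35
eef_pos: [0.609, -0.1004, 0.0953]
eef_rot: [-0.0, 0.231, 0.973, 0.0]
wrist_force: [1.9, -1.1, -8.1]
opening: 0.392
grasp_force: 65.4
```

Emit:
carry_out(steps=[0.003,0,0,0,0,0,0,0.006,0,0,0,0,0,0,0.006,0,0,0,0,0,0])

```text
time_s: 13.65
eef_pos: [0.6037, -0.0978, 0.0952]
eef_rot: [-0.0, 0.231, 0.973, -0.0]
wrist_force: [1.7, -1.6, -6.2]
opening: 0.384
grasp_force: 65.4
```

Emit:
carry_out(steps=[0.002,0,0,0,0,0,0,0.002,0,0,0,0,0,0,0.002,0,0,0,0,0,0])

```text
time_s: 13.95
eef_pos: [0.6021, -0.097, 0.0953]
eef_rot: [-0.0, 0.231, 0.973, -0.0]
wrist_force: [1.6, -0.5, -7.5]
opening: 0.387
grasp_force: 65.4
```

Emit:
carry_out(steps=[0.002,0,0,0,0,0,0,0.002,0,0,0,0,0,0,0.002,0,0,0,0,0,0])

```text
time_s: 14.25
eef_pos: [0.6003, -0.0962, 0.0953]
eef_rot: [-0.0, 0.231, 0.973, -0.0]
wrist_force: [2.2, -0.3, -6.5]
opening: 0.393
grasp_force: 65.4
```

Emit:
carry_out(steps=[0.001,0,0,0,0,0,0,0.001,0,0,0,0,0,0,0.001,0,0,0,0,0,0])

```text
time_s: 14.55
eef_pos: [0.5994, -0.0957, 0.0953]
eef_rot: [-0.0, 0.231, 0.973, -0.0]
wrist_force: [2.2, -0.7, -6.5]
opening: 0.389
grasp_force: 65.4
```

Emit:
carry_out(steps=[0.001,0,0,0,0,0,0,0.001,0,0,0,0,0,0,0.001,0,0,0,0,0,0])

```text
time_s: 14.85
eef_pos: [0.599, -0.0956, 0.0955]
eef_rot: [0.0, 0.232, 0.973, -0.0]
wrist_force: [5.4, -1.4, -8.1]
opening: 0.389
grasp_force: 65.1
```

Emit:
carry_out(steps=[0.001,0,0,0,0,0,0,0.001,0,0,0,0,0,0,0.001,0,0,0,0,0,0])

```text
time_s: 15.15
eef_pos: [0.5989, -0.0955, 0.0956]
eef_rot: [0.002, 0.232, 0.973, -0.0]
wrist_force: [7.0, -2.3, -11.0]
opening: 0.389
grasp_force: 64.9
```

The case has met the lip. I'll ease off slightly and lower it onto the board.

Emit:
carry_out(steps=[-0.001,0,0,0,0,0,0,-0.001,0,0.001,0,0,0,0,-0.001,0,0.0015,0,0,0,0,-0.001,0,0.002,0,0,0,0,-0.001,0,0.002,0,0,0,0])

```text
time_s: 15.65
eef_pos: [0.5991, -0.0956, 0.0942]
eef_rot: [0.0, 0.231, 0.973, -0.0]
wrist_force: [2.5, -2.2, 1.9]
opening: 0.39
grasp_force: 66.3
```

```bash
python3 - <<'E'
from h import *
o=ctrl.get_obs();print(pose(o),o["wrist_force"],o["torque"])
E
```

```text
[[-0.8928  0.4504  0.0007  0.5991]
 [ 0.4504  0.8928 -0.0007 -0.0956]
 [-0.0009 -0.0003 -1.      0.0942]
 [ 0.      0.      0.      1.    ]] [ 2.5383 -2.1733  1.8509] [-0.2862 -0.2505 -0.0389]
```

Emit:
carry_out(steps=[0,0,0,0,0,0,0.6,0,0,0,0,0,0,0.6,0,0,0,0,0,0,0.6,0,0,0,0,0,0,0.6,0,0,0,0,0,0,0.6,0,0,-0.02,0,0,0,0.6,0,0,-0.04,0,0,0,0.6,0,0,-0.08,0,0,0,0.6,0.03,0,-0.13,0,0,0,0.6,0.03,0,-0.13,0,0,0,0,0.03,0,-0.13,0,0,0,0,0.03,0,-0.13,0,0,0,0,0.03,0,-0.13,0,0,0,0,0.03,0,-0.13,0,0,0,0])

```text
time_s: 17.05
eef_pos: [0.5713, -0.0818, 0.2214]
eef_rot: [-0.002, 0.232, 0.973, 0.0]
wrist_force: [0.9, -0.3, -0.1]
opening: -0.001
grasp_force: 0.0
```

```bash
python3 - <<'E'
from h import *
o=ctrl.get_obs();T=pose(o);np.save("T7.npy",T);w=ctrl.camera("wrist")[...,::-1];s=ctrl.camera("scene")[...,::-1]
cv2.imwrite("pics/w7.png",w)
cv2.imwrite("pics/z7.png",np.hstack([w[:,50:450],cv2.resize(s[115:175,200:262],(396,384),interpolation=cv2.INTER_CUBIC)]))
print(T[:3,3],o["wrist_force"],o["opening"])
c=np.array([.5991,-.0956,.0942]);c=c+R.from_euler("z",-26.75,degrees=True).apply([.001,0,0]);c[2]=.045
L=np.array([[0,8,33],[0,-8,33],[24,8,33],[24,-8,33],[-48,0,25],[-48,0,-25+18],[48,0,25],[0,17,25],[0,-17,25]])/1e3@R.from_euler("z",-26.75,degrees=True).as_matrix().T+c
print(proj("wrist",L,T)-[50,0])
E
```

```text
[ 0.5713 -0.0818  0.2214] [ 0.9233 -0.3188 -0.1093] -0.0013224274947164951
[[219.4137 244.799 ]
 [196.6059 244.7882]
 [219.044  274.6289]
 [196.9194 274.615 ]
 [208.0441 175.8663]
 [207.9527 164.3162]
 [207.9343 296.1067]
 [231.4711 239.5952]
 [184.5065 239.5744]]
```

View pics/z7.png

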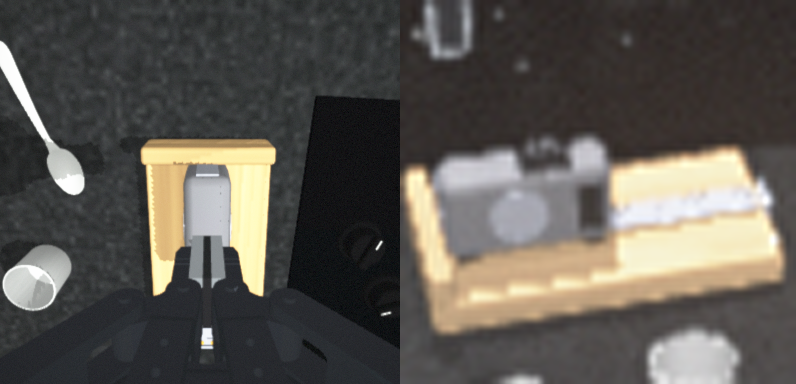

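The case sits square at the lip and the blade runs to the hook at the far edge (scene view at (765,190)). Now I'll press the button.

```bash
python3 - <<'E'
from h import *
f=R.from_euler("z",-26.75,degrees=True).apply([1,0,0]);c=np.array([.5991,-.0956,0])+f*.001
for z in(.158,.149,.1455):print(step(c+f*.012+[0,0,z],tool(-26.75),np.load("T7.npy")))
E
```

```text
[-0.0443  0.0002  0.0633 -0.0007 -0.0037 -0.0005]
[-0.0443  0.0002  0.0723 -0.0007 -0.0037 -0.0005]
[-0.0443  0.0002  0.0758 -0.0007 -0.0037 -0.0005]
```

Emit:
carry_out(steps=[-0.0443,0,0.02,0,-0.0037,0,0,-0.0443,0,0.045,0,-0.0037,0,0,-0.0443,0,0.06,0,-0.0037,0,0,-0.0443,0,0.0635,0,-0.0037,0,0,-0.0443,0,0.0635,0,-0.0037,0,0,-0.0443,0,0.067,0,-0.0037,0,0,-0.0443,0,0.069,0,-0.0037,0,0])

```text
time_s: 17.85
eef_pos: [0.6118, -0.1017, 0.1555]
eef_rot: [0.002, 0.231, 0.973, -0.001]
wrist_force: [0.4, -0.2, 0.1]
opening: -0.002
grasp_force: 0.0
```

Emit:
carry_out(steps=[0,0,0.002,0,0,0,0,0,0,0.003,0,0,0,0,0,0,0.003,0,0,0,0])

```text
time_s: 18.15
eef_pos: [0.6113, -0.1017, 0.1514]
eef_rot: [0.001, 0.231, 0.973, -0.0]
wrist_force: [-0.1, -0.1, 0.8]
opening: -0.001
grasp_force: 0.0
```

Emit:
carry_out(steps=[0,0,0.001,0,0,0,0,0,0,0.002,0,0,0,0,0,0,0.003,0,0,0,0,0,0,0.003,0,0,0,0])

```text
time_s: 18.55
eef_pos: [0.6112, -0.1017, 0.148]
eef_rot: [0.001, 0.231, 0.973, -0.0]
wrist_force: [0.4, -0.6, -0.1]
opening: 0.002
grasp_force: 0.0
```

Emit:
carry_out(steps=[0,0,0.001,0,0,0,0,0,0,0.002,0,0,0,0,0,0,0.002,0,0,0,0])

```text
time_s: 18.85
eef_pos: [0.6112, -0.1017, 0.146]
eef_rot: [0.001, 0.231, 0.973, -0.0]
wrist_force: [0.2, -0.3, -0.5]
opening: 0.002
grasp_force: 0.0
```

Emit:
carry_out(steps=[0,0,0.001,0,0,0,0,0,0,0.002,0,0,0,0,0,0,0.002,0,0,0,0])

```text
time_s: 19.15
eef_pos: [0.6114, -0.1017, 0.1456]
eef_rot: [0.001, 0.231, 0.973, -0.001]
wrist_force: [-4.9, 1.9, 9.8]
opening: 0.003
grasp_force: 5.0
```

Emit:
carry_out(steps=[0,0,0.0005,0,0,0,0,0,0,0.001,0,0,0,0,0,0,0.001,0,0,0,0])

```text
time_s: 19.45
eef_pos: [0.6114, -0.1016, 0.1454]
eef_rot: [0.001, 0.231, 0.973, -0.001]
wrist_force: [-7.2, 1.7, 15.4]
opening: 0.006
grasp_force: 7.7
```

```bash
python3 - <<'E'
from h import *
o=ctrl.get_obs();T=pose(o);print(T[:3,3],o["wrist_force"],o["torque"])
f=R.from_euler("z",-26.75,degrees=True).apply([1,0,0]);c=np.array([.5991,-.0956,0])+f*.001
for z in(.20,.103):print(step(c+[0,0,z],tool(-26.75)))
E
```

```text
[ 0.6114 -0.1016  0.1454] [-7.2464  1.7451 15.4028] [ 0.3553  1.2695 -0.0121]
[ 0.0126 -0.0002 -0.0546 -0.0005  0.003   0.0001]
[ 0.0128 -0.0001  0.0424 -0.0005  0.003   0.0001]
```

Emit:
carry_out(steps=[0,0,-0.02,0,0,0,0,0.0127,0,-0.055,0,0.003,0,1,0.0127,0,-0.055,0,0.003,0,1,0.0127,0,-0.055,0,0.003,0,1,0.0127,0,-0.055,0,0.003,0,1,0.0127,0,-0.055,0,0.003,0,1,0.0127,0,-0.055,0,0.003,0,1,0.0127,0,-0.02,0,0.003,0,1,0.0127,0,0.015,0,0.003,0,1,0.0127,0,0.035,0,0.003,0,1,0.0127,0,0.0425,0,0.003,0,1,0.0127,0,0.0425,0,0.003,0,1,0.0127,0,0.0425,0,0.003,0,1])

```text
time_s: 20.75
eef_pos: [0.6008, -0.0963, 0.1016]
eef_rot: [0.001, 0.231, 0.973, -0.0]
wrist_force: [0.7, -0.0, 0.2]
opening: 1.002
grasp_force: 0.0
```

Emit:
carry_out(steps=[0,0,0,0,0,0,0,0,0,0,0,0,0,0,0,0,0,0,0,0,0,0,0,0,0,0,0,0,0,0,0,0,0,0,0,0,0,0,0,0,0,0,0,0,0,0,0,0,0])

```text
time_s: 21.45
eef_pos: [0.6004, -0.0963, 0.1016]
eef_rot: [0.0, 0.231, 0.973, -0.0]
wrist_force: [-2.6, -0.3, 5.7]
opening: 0.393
grasp_force: 60.2
```

```bash
python3 - <<'E'
from h import *
F=[]
for i in range(4):
    o=ctrl.get_obs();ctrl.camera("wrist");F.append(o["wrist_force"])
T=pose(o);np.save("T8.npy",T);print(T,np.mean(F,0),o["opening"],o["time_s"])
E
```

```text
[[-0.8929  0.4503  0.0006  0.6004]
 [ 0.4503  0.8929 -0.0007 -0.0962]
 [-0.0009 -0.0003 -1.      0.1016]
 [ 0.      0.      0.      1.    ]] [-1.9552 -0.229   6.1131] 0.3927329246310172 21.6
```

```bash
python3 - <<'E'
from h import *
print([back("top",uv,z).round(3) for uv,z in(((313,203),.08),((318,158),.17),((303,145),.1),((235,170),.06))])
Tg=np.load("Tg.npy");T8=np.load("T8.npy")
Tr=np.array([[-0.8928,.4504,.0007,.5991],[.4504,.8928,-.0007,-.0956],[-.0009,-.0003,-1,.0942],[0,0,0,1]])
Tp=Tg@np.linalg.inv(Tr)@T8;np.save("Tp.npy",Tp);print("Tp",Tp)
rp=R.from_matrix(Tp[:3,:3]);X=-rp.apply([1,0,0]);Zc=-rp.apply([0,0,1])
print("level yaw",np.degrees(np.arctan2(X[1],X[0])),np.degrees(np.arcsin(X[2])))
cc=Tp[:3,3]+rp.apply([-.001,0,.0566]);print("case",cc,"hook tip",cc+X*.139-Zc*.034)
for n,h in(("pre",.08),("near",.012)):
    print(n,step(Tp[:3,3]+Zc*h+X*.004,rp),Tp[:3,3]+Zc*h+X*.004)
E
```

```text
[array([ 0.517, -0.546,  0.08 ]), array([ 0.637, -0.526,  0.17 ]), array([ 0.7 , -0.47,  0.1 ]), array([ 0.572, -0.267,  0.06 ])]
Tp [[-0.6655  0.6393  0.3853  0.4341]
 [ 0.5538  0.769  -0.3193 -0.3344]
 [-0.5004  0.0008 -0.8658  0.116 ]
 [ 0.      0.      0.      1.    ]]
level yaw -39.76775584258905 30.02699566402656
case [ 0.4566 -0.353   0.0675] hook tip [ 0.5622 -0.4409  0.1077]
pre [ 0.0768 -0.2794 -0.0857  0.0583 -0.521   0.2216] [ 0.406  -0.3111  0.1873]
near [ 0.0437 -0.287  -0.0268  0.0583 -0.521   0.2216] [ 0.4322 -0.3328  0.1284]
```

Emit:
carry_out(steps=[-0.001,0,0,0,0,0,0,-0.002,0,-0.001,0,0,0,0,-0.002,0,-0.01,0,0,0,0,-0.002,0,-0.03,0,0,0,0,-0.002,0,-0.07,0,0,0,0,-0.002,0,-0.12,0,0,0,0,-0.002,0,-0.15,0,0,0,0,0.02,-0.05,-0.15,0,-0.05,0.02,0,0.077,-0.279,-0.13,0.058,-0.521,0.222,0,0.077,-0.279,-0.13,0.058,-0.521,0.222,0,0.077,-0.279,-0.13,0.058,-0.521,0.222,0,0.077,-0.279,-0.13,0.058,-0.521,0.222,0,0.077,-0.279,-0.13,0.058,-0.521,0.222,0,0.077,-0.279,-0.13,0.058,-0.521,0.222,0,0.077,-0.279,-0.086,0.058,-0.521,0.222,0,0.077,-0.279,-0.086,0.058,-0.521,0.222,0,0.077,-0.279,-0.086,0.058,-0.521,0.222,0,0.077,-0.279,-0.086,0.058,-0.521,0.222,0,0.077,-0.279,-0.086,0.058,-0.521,0.222,0])

```text
time_s: 23.55
eef_pos: [0.4067, -0.3109, 0.1888]
eef_rot: [0.245, 0.328, 0.908, -0.088]
wrist_force: [0.2, -0.0, -7.2]
opening: 0.392
grasp_force: 64.0
```

```bash
python3 - <<'E'
from h import *
o=ctrl.get_obs();ctrl.camera("wrist");o=ctrl.get_obs()
Tp=np.load("Tp.npy");rp=R.from_matrix(Tp[:3,:3]);X=-rp.apply([1,0,0]);Zc=-rp.apply([0,0,1])
print(o["wrist_force"],o["opening"],o["q"])
for h in(.08,.012,.003,0):print(h,step(Tp[:3,3]+Zc*h+X*.004,rp))
s=ctrl.camera("scene")[...,::-1];cv2.imwrite("pics/s9.png",s)
E
```

```text
[ 0.5137 -0.4262 -5.7628] 0.3924837668468517 [-0.9483 -0.0389  2.1797  0.2665  0.5038 -2.0273]
0.08 [ 0.001  -0.0006  0.001  -0.0002  0.0022  0.0007]
0.012 [ 0.0012 -0.0006  0.069  -0.0002  0.0022  0.0007]
0.003 [ 0.0012 -0.0006  0.078  -0.0002  0.0022  0.0007]
0 [ 0.0012 -0.0006  0.081  -0.0002  0.0022  0.0007]
```

Emit:
carry_out(steps=[0.001,-0.001,0.03,0,0.002,0.001,0,0.001,-0.001,0.055,0,0.002,0.001,0,0.001,-0.001,0.07,0,0.002,0.001,0,0.001,-0.001,0.078,0,0.002,0.001,0,0.001,-0.001,0.078,0,0.002,0.001,0,0.001,-0.001,0.078,0,0.002,0.001,0])

```text
time_s: 24.25
eef_pos: [0.4347, -0.3357, 0.1195]
eef_rot: [0.243, 0.329, 0.908, -0.087]
wrist_force: [-0.2, -0.4, -6.1]
opening: 0.389
grasp_force: 63.9
```

Emit:
carry_out(steps=[0,0,0.001,0,0,0,0,0,0,0.0015,0,0,0,0,0,0,0.0015,0,0,0,0])

```text
time_s: 24.55
eef_pos: [0.435, -0.3361, 0.118]
eef_rot: [0.243, 0.329, 0.908, -0.087]
wrist_force: [-0.2, -0.7, -5.9]
opening: 0.39
grasp_force: 63.9
```

Emit:
carry_out(steps=[0,0,0.001,0,0,0,0,0,0,0.001,0,0,0,0,0,0,0.001,0,0,0,0])

```text
time_s: 24.85
eef_pos: [0.4354, -0.3365, 0.1174]
eef_rot: [0.243, 0.329, 0.908, -0.087]
wrist_force: [-6.4, 4.2, 4.8]
opening: 0.392
grasp_force: 66.2
```

```bash
python3 - <<'E'
from h import *
Tp=np.load("Tp.npy");rp=R.from_matrix(Tp[:3,:3]);X=-rp.apply([1,0,0]);Zc=-rp.apply([0,0,1])
o=ctrl.get_obs();d=pose(o)[:3,3]-Tp[:3,3];F=o["wrist_force"]+[0,0,6.5];print("fwd,normal off mm",d@X*1e3,d@Zc*1e3,"F fwd,normal",F@X,F@Zc,o["time_s"])
E
```

```text
fwd,normal off mm 2.7025667339350044 0.027627434876532908 F fwd,normal -0.9377335091093677 13.579480596200726 24.85
```

Emit:
carry_out(steps=[0,0,-0.001,0,0,0,0,0.001,0,-0.001,0,0,0,0,0.002,0,-0.001,0,0,0,0,0.0025,0,-0.001,0,0,0,0,0.0025,0,-0.001,0,0,0,0])

```text
time_s: 25.35
eef_pos: [0.4335, -0.335, 0.1165]
eef_rot: [0.243, 0.329, 0.908, -0.087]
wrist_force: [0.7, 0.2, -4.1]
opening: 0.388
grasp_force: 64.4
```

```bash
cat > f.py <<'E'
from h import *
Tp=np.load("Tp.npy");rp=R.from_matrix(Tp[:3,:3]);X=-rp.apply([1,0,0]);Zc=-rp.apply([0,0,1])
o=ctrl.get_obs();d=pose(o)[:3,3]-Tp[:3,3];F=o["wrist_force"]+[0,0,6.5];print("fwd,normal off mm",d@X*1e3,d@Zc*1e3,"F fwd,normal",F@X,F@Zc,o["time_s"])
E
python3 f.py
```

```text
fwd,normal off mm 0.08273830270911697 0.4298910743771551 F fwd,normal 1.544943058589295 1.8536139292030258 25.35
```

Emit:
carry_out(steps=[0.0005,0,0,0,0,0,0,0.001,0,0,0,0,0,0,0.001,0,0,0,0,0,0])

```text
time_s: 25.65
eef_pos: [0.4331, -0.3346, 0.1162]
eef_rot: [0.243, 0.329, 0.908, -0.087]
wrist_force: [3.9, -1.6, -4.9]
opening: 0.389
grasp_force: 64.3
```

```bash
python3 f.py
```

```text
fwd,normal off mm -0.510856089240398 0.4781233161859609 F fwd,normal 4.252643197346351 -0.6540433001630099 25.65
```

The case is at the lip. I'll seat it and release.

Emit:
carry_out(steps=[0,0,0.0007,0,0,0,0,0,0,0.0007,0,0,0,0,0,0,0.0007,0,0,0,0.3,0,0,0.0007,0,0,0,0.6,0,0,0.0007,0,0,0,0.7,0,0,0.0007,0,0,0,0.7,0,0,0.0007,0,0,0,0.7,0,0,-0.02,0,0,0,0.7,0,0,-0.05,0,0,0,0.7,0,0,-0.1,0,0,0,0.7,0.02,0,-0.15,0,0,0,0.7,0.05,0,-0.18,0,0,0,0.7,0.05,0,-0.18,0,0,0,0.7,0.05,0,-0.18,0,0,0,0.7])

```text
time_s: 27.05
eef_pos: [0.3303, -0.2494, 0.2488]
eef_rot: [0.245, 0.329, 0.908, -0.089]
wrist_force: [0.0, 0.5, -0.2]
opening: 0.698
grasp_force: 0.0
```

```bash
python3 - <<'E'
from h import *
o=ctrl.get_obs();T=pose(o);w=ctrl.camera("wrist")[...,::-1];s=ctrl.camera("scene")[...,::-1]
cv2.imwrite("pics/z10.png",np.hstack([w[:,60:460],cv2.resize(s[140:235,200:300],(396,384),interpolation=cv2.INTER_CUBIC)]))
c=np.array([.4566,-.353,.0675]);L=np.array([[-48,0,25],[48,0,25],[136,0,-25]])/1e3@R.from_euler("ZY",[-39.77,-30],degrees=True).as_matrix().T+c
print(o["time_s"],T[:3,3],proj("wrist",L,T)-[60,0],(proj("scene",L)-[200,140])*[3.96,4.04]+[400,0])
E
```

```text
27.05 [ 0.3303 -0.2494  0.2488] [[199.2587 174.6473]
 [199.0476 270.7313]
 [198.7177 312.3976]] [[453.7389 236.2898]
 [563.1245 186.553 ]
 [701.8379 184.1505]]
```

View pics/z10.png

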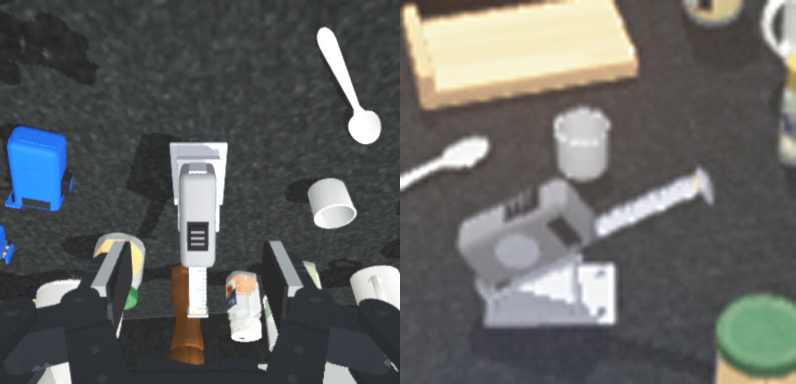

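The rule is on its slope at the lip. The blade is still out, with the hook at the predicted spot (702,184), and nothing else has moved. I'll hand it in.

```bash
python3 -c "
from bench import ctrl
print(ctrl.hand_in())"
```

```text
the job is handed in; nothing more can be done
None
```

I hooked the rule over the board's far edge, drew it back to the lip, locked it there with the button, and put it back on its stand with the blade still out at that measure; the job is handed in, and no verdict was shown.

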